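# Close up the bench fume filter

### The job

First clear the two wood offcuts off the cover of the fume filter into the empty scrap bin. Then, while the cover still stands proud on its springs, turn the wing fastener until its slot lines up with the two marks on the cover, and only then press the cover fully home against the frame and finish still holding it down there, without letting go, so that I can do up the clips. Leave the other things on the bench where they are.

Things in the scene. Friction and masses are not known exactly. Their poses are not given: they have to be found in the camera images.
- filter_unit: bench fume filter: grey box fixed to the bench, 220 x 220 mm, with an aluminium frame round its top, frame top 70 mm above the bench. Origin under its centre, z up. Its sprung cover is a white plate 212 x 212 x 6 mm centred over the frame, top face at 84 mm when up and 76 mm when home; the wing fastener stands in the cover at x = -50 mm, y = 0 of this frame
- cover (a joint): travel of the sprung cover in m: 0 = up, 8 mm clear of the frame; 0.008 = fully home against the frame. It only slides straight down. It starts to move at about 4 N and needs about 9.5 N to stay home, and springs up when let go. Unless the fastener is aligned within about 0.17 rad its cross pin stops the cover after about 2 mm. Pressing anywhere on the cover or the fastener works
- cover_marks (a point): point on the cover's top face on the fastener's axis; its x axis runs along the line of the two dark marks (each 18 x 3 mm, on either side of the fastener), z up
- cover_press (a point): a free flat spot on the cover's top face, 100 mm from the fastener's axis along the line of the marks, z up; moves with the cover
- fastener (a joint): angle of the fastener in rad, counterclockwise from above positive; 0 and pi = slot in line with the marks. It starts between 0.7 and 1.45, turns freely either way between -1 and 4, and stays where it is left (friction about 0.06 N m)
- fastener_slot (a point): on the fastener's axis, 22 mm above the cover's top face, a good grip height. The fastener is a steel disc 38 mm across, 4 mm high, with an upright wing 38 mm long (this point's x axis), 12 mm thick (its y axis), its top 32 mm above the cover; a dark slot runs along the wing's top, along x. Moves with the cover
- offcut_step: light wood offcut with a step, 50 x 30 x 24 mm along its x, y, z; the lower half is 30 mm wide, the upper half is 16 mm wide and flush with the -y side; 25 g, starts lying on the cover. Origin under its centre
- step_mid (a point): middle of the stepped offcut, 12 mm above its underside
- offcut_block: plain light wood offcut, 44 x 32 x 22 mm along its x, y, z; 22 g, starts lying on the cover. Origin under its centre
- block_mid (a point): middle of the plain offcut
- scrap_bin: empty open grey plastic bin fixed to the bench, 160 x 130 x 70 mm outside along its x, y, z, walls and floor 4 mm or so; on one side of the fume filter. Origin under its centre
- scrap_bin_in (a point): centre of the scrap bin's inner floor, axes as the bin's
- parts_crate: pinkish crate of the bin's outer size (160 x 130 x 70 mm), fixed to the bench, divided in four and full of components; on the other side of the fume filter; not to be used. Origin under its centre
- solder_spool: solder spool, flat on its flange, 60 mm across, 28 mm high; origin under its centre; bystander
- bottle: white plastic bottle, 68 mm across, 170 mm high; origin under its centre; bystander
- screwdriver: screwdriver lying on the bench at the far side; origin within it; bystander
- brush: brush lying on the bench at the robot's side; origin within it; bystander
- tape_roll: roll of tape lying flat, 80 mm across, 24 mm high; origin under its centre; bystander
- tip_holder: round aluminium holder with six upright soldering tips, 72 mm across, 56 mm high; origin under its centre; bystander
- brush_pot: white ceramic cup, 66 mm across, 80 mm high; origin under its centre; bystander

How it is judged (in metres and radians):
On the way, in this order (a step that is already met when the one before it is completed fails the run):
1. both offcuts are in the scrap bin (x of step_mid in the frame of scrap_bin_in between -0.076 and 0.076 m and y of step_mid in the frame of scrap_bin_in between -0.061 and 0.061 m and z of each of step_mid, block_mid in the frame of scrap_bin_in below 0.055 m and x of block_mid in the frame of scrap_bin_in between -0.076 and 0.076 m and y of block_mid in the frame of scrap_bin_in between -0.061 and 0.061 m), for 0.2 s.
2. the fastener's slot is in line with the marks while the cover is still up (angle between the x axis of fastener_slot and the x axis of cover_marks, either way round below 0.17 rad and value of joint cover below 0.004 m), for 0.2 s.
3. the robot holds the cover pressed home (angle between the x axis of fastener_slot and the x axis of cover_marks, either way round below 0.17 rad and value of joint cover above 0.0065 m and contact force between any of the fingers, the arm and filter_unit above 2 N), for 0.3 s.
At the end, for the whole second after the job is handed in: Both offcuts lie at rest in the scrap bin (their middles within its walls and less than 55 mm above its floor), the slot is within 0.17 rad of the line of the marks, and the cover is held at least 6.5 mm down of its 8 mm by the robot, which touches it with more than 2 N to the end (all of step 1 and all of step 3 and linear speed of each of offcut_step, offcut_block below 0.05 m/s); the arm keeps its last pose, push and grip.
It fails at once if a bystander on the bench is moved by more than 40 mm (distance of any of solder_spool, bottle, screwdriver, brush, tape_roll, tip_holder, brush_pot from where it was at the start of the episode above 0.04 m).
It also fails if it takes over 64 s, if anything falls off the work surface, if the arm or the gripper's body presses on something with over 40 N, if the wrist force passes 120 N, or if a joint passes its speed limit or range.

### The arm

A 6-joint arm with a two-finger parallel gripper is mounted at the origin on the work surface. World frame = base frame: x ahead of the robot, y to its left, z up, the work surface at z = 0. Lengths are in m, angles in degrees, forces in N, time in s.
With the tool pointing down it reaches from about 0.35 to 1 m from the base axis. Payload 7.1 kg.
Tool frame: the origin (TCP) lies at the very end of the fingers, on their centre line; the grasp point (between the pads) lies behind it (r.tcp_to_grasp is the z of the grasp point in the tool frame, in m); z points along the fingers, y is the line along which they close (so a half turn about z gives the same grasp; the last joint's range is limited). The gripper opens to 85 mm and grips with 20 to 120 N. Pads are 22 mm wide; open, the fingers measure 114 mm over their backs; the gripper's body (76 mm by 85 mm) begins 54 mm behind the grasp point. The pads swing forward as they close: fully open they stand 13 mm farther back than shut.
Start: joints at [-74.542, 24.242, 93.386, -0, 62.372, -1.089], TCP at [0.178, -0.599, 0.197] pointing down, gripper open.
Joint ranges: [-172.04, 172.04], [-51.8, 120.97], [4.93, 147.93], [-75.15, 255.16], [6.16, 154.13], [-145.62, 145.62]. Speed limits (degrees/s): [136.94, 136.94, 172.46, 180, 180, 180].

### API

Orientations are given as [roll, pitch, yaw] about the fixed x, y, z axes, in that order (R = Rz(yaw) Ry(pitch) Rx(roll)).
In Python, from cell import r gives the robot as it stands.
- The arm moves only by the shell command python3 nudge.py 'ROWS' [OPENING] [FORCE]. ROWS is a JSON object with one list for each field, all of the same length, 1 to 20, a row being the entries at one place: tx, ty, tz (the shift in units of 5 mm), rx, ry, rz (a rotation vector in units of 4 degrees); each row is the pose to reach, as a shift and turn from the pose commanded when the command began, along the tool's axes at that moment; what a row does not reach only later rows make up. A row lasts 1/8 s, in which the tool goes at most 0.0625 m and 10.7 degrees, less where a joint would pass 70% of its speed; a pose out of reach is approached as far as the arm can. OPENING is the finger opening in m, set as the command begins (- or left out keeps the last). The fingers move at their own pace and stop on an object; FORCE is the grip in N (left out, the last holds). Time passes only in rows, so rows that do not move let the fingers close. It prints the time, the measured TCP pose, the force, the opening and the grip force at its end. Input that does not fit is refused with a message, and nothing moves.
- r.state(): the state, without advancing time (a new reading comes with each control period).
- r.get_image(name): name is "scene" or "side" or "wrist"; returns a dict with "pixels" (420x560x3 uint8, red, green, blue), "K" (3x3 intrinsics, pixels), "D" ([k1, k2, p1, p2, k3] as OpenCV has them; the pictures are not rectified), "origin" and "rotation" of the camera in the world. Camera axes: x right, y up, looking along -z (the intrinsics and any distortion apply to the point x, -y, -z); pixel columns grow to the right and rows downward; lengths in m; the calibration is good to about 2 mm. A picture is of the moment at which its call begins. There is no depth.
- r.hand_in(): hands the job in; it is judged then, once.
The state is a dict: "time_s": time; "qpos": joint angles; "qvel": joint speeds; "tau": joint torques, N m; "tcp_pos": TCP position; "tcp_rot": TCP orientation; "wrist_force": force on the tool from outside, world axes, zero at the start; "wrist_torque": the same for the moment, N m; "gripper_width": finger opening in m; "gripper_force": force on a finger pad.
Only numpy, scipy, OpenCV 4.12 (cv2) and the standard library are available. Lean on these libraries where they do the work, as an engineer would, in place of code of your own. Each camera call takes 0.05 s, during which the arm holds its last target. There are 200 camera calls.

## Working session

There is one attempt and no reset: what is moved stays moved. The work goes in short steps, Python scripts to look and compute and a shell command to move; the robot and the scene stay as the last step left them, time stands still between calls to the robot, and variables do not carry over. Pictures are saved under pics/ and viewed, at most 10 in all, crops included, and the job is handed in when it is done.

```bash
ls; mkdir -p pics; python3 - <<'E'
from cell import r
import cv2,numpy as np
for n in("scene","side","wrist"):
    d=r.get_image(n); cv2.imwrite(f"pics/{n}0.png",d["pixels"][:,:,::-1]); print(n,d["K"],d["D"],d["origin"],d["rotation"])
    np.savez(f"pics/{n}0.npz",**{k:np.array(v) for k,v in d.items()})
s=r.state();print(s,r.tcp_to_grasp)
E
```

```text
cell.py
nudge.py
pics
scene [[424.51426296   0.         278.27601646]
 [  0.         424.51426296 209.91449216]
 [  0.           0.           1.        ]] [-0.05059497  0.          0.          0.          0.        ] [1.06900275 0.18015029 0.9959736 ] [ 31.48786224   0.61898054 109.30032191]
side [[467.16574225   0.         278.98177577]
 [  0.         467.16574225 207.07866786]
 [  0.           0.           1.        ]] [-0.05673864  0.          0.          0.          0.        ] [0.11413727 0.89334831 0.95733393] [ 5.02677003e+01  9.56475464e-03 -1.54874036e+02]
wrist [[344.90573394   0.         280.50381691]
 [  0.         344.90573394 209.92562612]
 [  0.           0.           1.        ]] [-0.00828182  0.          0.          0.          0.        ] [ 0.24242079 -0.57914903  0.37307586] [-15.53093771   0.12923804 -73.49051852]
{'time_s': 0.15, 'qpos': array([-7.45413669e+01,  2.42759913e+01,  9.34231162e+01, -4.90206197e-04,
        6.23739770e+01, -1.08820181e+00]), 'qvel': array([ 0.10683811, -0.08785254, -0.25405548, -0.04567049, -0.00300688,
       -0.02099197]), 'tau': array([ 1.84132143e-03, -5.57768798e+01, -2.82016736e+01,  1.42175631e-04,
        4.84343647e-03, -9.06134261e-07]), 'tcp_pos': array([ 0.17789284, -0.59862773,  0.19609473]), 'tcp_rot': array([-1.79926920e+02, -9.54037007e-04,  1.65470619e+01]), 'wrist_force': array([ 0.14832382, -0.35044534,  0.42508802]), 'wrist_torque': array([-0.02081243, -0.012176  , -0.01499079]), 'gripper_force': 0.0, 'gripper_width': 0.0853481573157364} -0.0187
```

View pics/scene0.png

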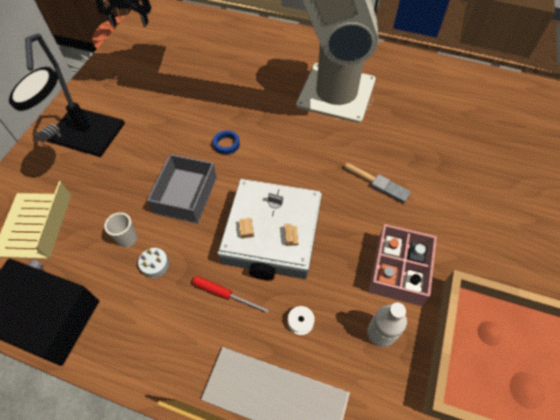

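View pics/side0.png

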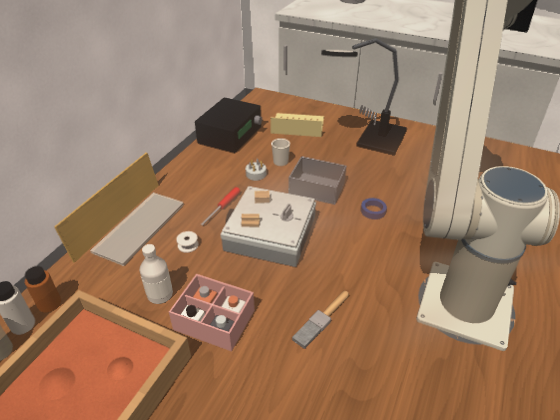

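The scene view shows the bin near (183,188), the fastener at (275,199), and the offcuts at (246,228) and (291,235). In the side view the offcuts are at (262,197) and (250,220), the fastener at (287,212), and the bin at (318,180). Next I'll take rough rays onto planes and find the offcuts and bin by colour.

```bash
cat > h.py <<'E'
import numpy as np,cv2
from scipy.spatial.transform import Rotation as R
def load(n): return dict(np.load(f"pics/{n}.npz"))
def ray(d,uv):
    p=cv2.undistortPoints(np.array(uv,float).reshape(-1,1,2),d["K"],d["D"]).reshape(-1,2)
    v=np.c_[p[:,0],-p[:,1],-np.ones(len(p))]
    v=R.from_euler("xyz",d["rotation"],degrees=True).apply(v)
    return d["origin"],v/np.linalg.norm(v,axis=1)[:,None]
def plane(d,uv,z):
    o,v=ray(d,uv); return o+v*((z-o[2])/v[:,2])[:,None]
def tri(d1,u1,d2,u2):
    o1,a=ray(d1,[u1]);o2,b=ray(d2,[u2]);a=a[0];b=b[0]
    t=np.linalg.lstsq(np.c_[a,-b],o2-o1,rcond=None)[0]
    p,q=o1+t[0]*a,o2+t[1]*b
    return (p+q)/2,np.linalg.norm(p-q)
def snap(r,cam,name):
    d=r.get_image(cam); np.savez(f"pics/{name}.npz",**{k:np.array(v) for k,v in d.items()})
    cv2.imwrite(f"pics/{name}.png",d["pixels"][:,:,::-1]); return d
E
python3 - <<'E'
from h import *
np.set_printoptions(precision=4,suppress=True)
a,b=load("scene0"),load("side0")
for n,u,v in [("fast",(275,198),(287,212)),("off1",(246,228),(262,197)),("off2",(291,235),(250,220))]: print(n,*tri(a,u,b,v),plane(a,[u],.095),plane(b,[v],.095))
print("bin rim sc",plane(a,[(172,157),(216,163),(196,218),(150,200)],.07))
print("bin rim side",plane(b,[(305,160),(347,167),(334,200),(291,188)],.07))
print("cover sc",plane(a,[(259,181),(320,190),(309,269),(222,254)],.084))
E
```

```text
fast [ 0.5229 -0.0304  0.0994] 0.0010599578654455905 [[ 0.5206 -0.031   0.095 ]] [[ 0.5248 -0.0357  0.095 ]]
off1 [ 0.6228 -0.0704  0.091 ] 0.0015996378702846546 [[ 0.6254 -0.0686  0.095 ]] [[ 0.6202 -0.0669  0.095 ]]
off2 [0.6059 0.0393 0.0929] 0.00307442528880654 [[0.6081 0.0408 0.095 ]] [[0.6042 0.0396 0.095 ]]
bin rim sc [[ 0.4697 -0.3546  0.07  ]
 [ 0.4496 -0.2291  0.07  ]
 [ 0.6275 -0.2065  0.07  ]
 [ 0.6172 -0.3445  0.07  ]]
bin rim side [[ 0.5937 -0.3362  0.07  ]
 [ 0.4515 -0.3574  0.07  ]
 [ 0.4309 -0.1742  0.07  ]
 [ 0.5732 -0.1735  0.07  ]]
cover sc [[ 0.4773 -0.0913  0.084 ]
 [ 0.4528  0.0685  0.084 ]
 [ 0.6737  0.1069  0.084 ]
 [ 0.7043 -0.0997  0.084 ]]
```

Units first: shifts go in units of 5 mm and turns go in units of 4 degrees. So -0.355 m is -71, -0.1 m is -20, 16.5 degrees is 4.125.

```bash
python3 nudge.py '{"tx":[8,18,28,38,48,58,68,78,88,95,98,98,98],"ty":[-6,-13,-20,-27.4,-34.6,-42,-49.2,-56,-64,-68,-71,-71,-71],"tz":[-4,-8,-12,-16,-20,-20,-20,-20,-20,-20,-20,-20,-20],"rx":[0,0,0,0,0,0,0,0,0,0,0,0,0],"ry":[0,0,0,0,0,0,0,0,0,0,0,0,0],"rz":[0.5,1,1.5,2,2.5,3,3.5,4.125,4.125,4.125,4.125,4.125,4.125]}' 0.085 && python3 -c "
from h import *
from cell import r
snap(r,'wrist','w1')"
```

```text
time_s: 1.78
tcp_pos: [0.5458, -0.1201, 0.2965]
tcp_rot: [180.0, 0.0, 0.0]
wrist_force: [-0.0, 0.5, -0.4]
gripper_width: 0.085
gripper_force: 0.0
```

View pics/w1.png

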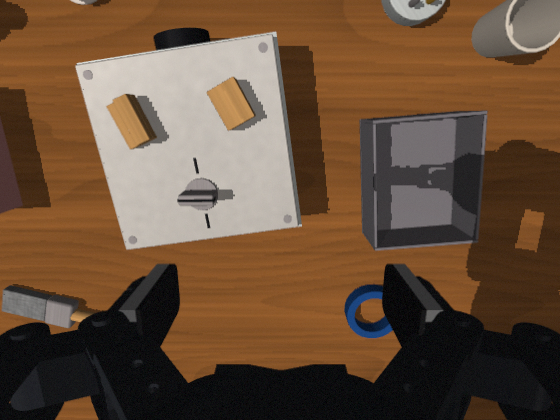

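The wrist view is clear: stepped offcut about (130,121), block about (231,104), fastener (199,193), marks (196,165) and (208,221), bin rim corners (361,118), (487,112), (477,241) and (376,249). I'll take a second wrist view for heights.

```bash
python3 nudge.py '{"tx":[4,6,6,6,6],"ty":[-8,-18,-22,-22,-22],"tz":[0,0,0,0,0],"rx":[0,0,0,0,0],"ry":[0,0,0,0,0],"rz":[0,0,0,0,0]}' && cat >> h.py <<'E'
def blobs(d,lo,hi,box,amin=60):
    hsv=cv2.cvtColor(d["pixels"],cv2.COLOR_RGB2HSV); m=cv2.inRange(hsv,np.array(lo),np.array(hi))
    k=np.zeros_like(m);x0,y0,x1,y1=box;k[y0:y1,x0:x1]=m[y0:y1,x0:x1]
    cs=cv2.findContours(k,cv2.RETR_EXTERNAL,cv2.CHAIN_APPROX_NONE)[0]
    return sorted([c for c in cs if cv2.contourArea(c)>amin],key=cv2.contourArea,reverse=True)
E
python3 - <<'E'
from h import *
from cell import r
np.set_printoptions(precision=4,suppress=True)
a=load("w1"); b=snap(r,"wrist","w2")
im=np.hstack([cv2.resize(b["pixels"],None,fx=.7,fy=.7)]);
# crop x2 of the cover in w1 and full w2
c=cv2.resize(a["pixels"][60:240,90:310],None,fx=2.5,fy=2.5,interpolation=cv2.INTER_CUBIC)
cv2.imwrite("pics/c1.png",c[:,:,::-1])
for d,box in((a,(95,60,280,170)),(b,(0,0,560,300))):
    for c in blobs(d,(8,90,110),(25,255,255),box):
        if cv2.contourArea(c)<6000:
            print(cv2.minAreaRect(c),cv2.contourArea(c))
E
```

```text
time_s: 2.45
tcp_pos: [0.5762, -0.0105, 0.2968]
tcp_rot: [180.0, 0.0, -0.0]
wrist_force: [0.2, 0.1, 0.5]
gripper_width: 0.0848
gripper_force: 0.0
((230.24618530273438, 103.4307632446289), (45.14863586425781, 31.00868034362793), 60.2551155090332) 1324.0
((127.30278015136719, 121.50518798828125), (52.23529815673828, 22.647058486938477), 61.927513122558594) 1082.5
((99.0, 155.0), (8.0, 28.0), 0.0) 101.0
((335.9000244140625, 133.80001831054688), (42.48529052734375, 31.304948806762695), 63.43495178222656) 1255.0
((233.13406372070312, 151.34909057617188), (48.319252014160156, 25.58808708190918), 64.23066711425781) 1145.0
((45.04999923706055, 211.6500244140625), (18.973661422729492, 18.024980545043945), 71.56504821777344) 257.0
((33.41508102416992, 131.4618682861328), (12.197748184204102, 26.685178756713867), 87.61405944824219) 243.0
((39.52586364746094, 160.4396514892578), (10.569963455200195, 24.839414596557617), 86.633544921875) 212.5
```

View pics/w2.png

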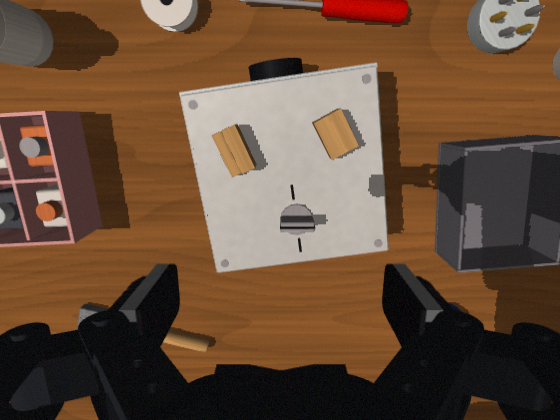

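View pics/c1.png

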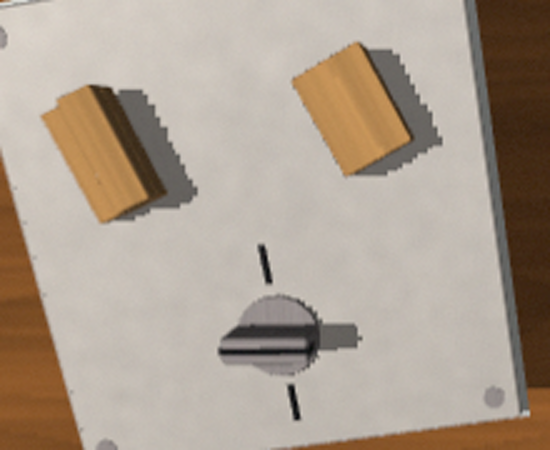

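w2 shows the stepped offcut at (234,151), the block at (336,134), the fastener at about (297,220), and the marks at (293,191) and (300,244). The c1 crop shows the wing lying roughly 80° from the marks. One more enlargement for corners.

```bash
python3 - <<'E'
from h import *
b=load("w2")["pixels"]
c=cv2.resize(b[100:262,200:400],None,fx=3.7,fy=3.7,interpolation=cv2.INTER_CUBIC)
cv2.imwrite("pics/c2.png",c[:,:,::-1])
E
```

```text
(no output)
```

View pics/c2.png

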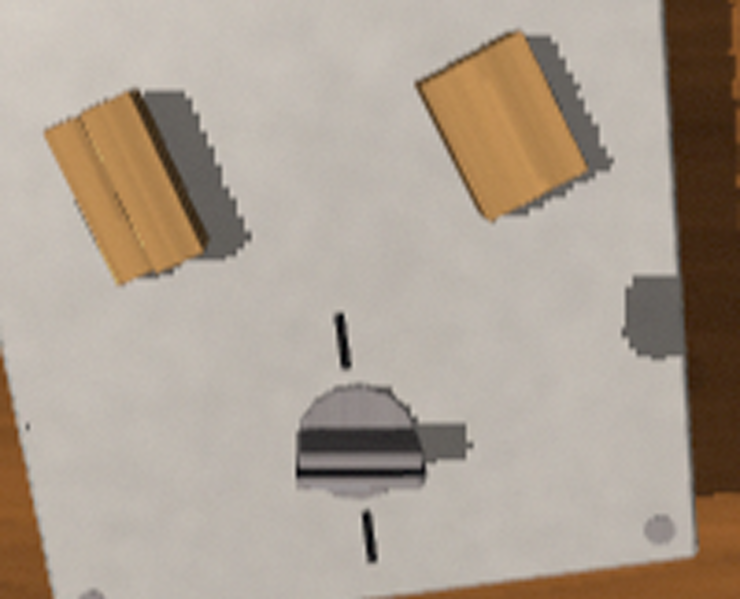

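The enlargement shows the step's upper half is the right strip, with top corners at (135,92) and (205,245). The block's top corners and the slot line (297,474)-(424,470) are also clear. Triangulating these across w1 and w2.

```bash
python3 - <<'E'
from h import *
np.set_printoptions(precision=4,suppress=True)
a,b=load("w1"),load("w2")
A=lambda p:np.array(p)/2.5+[90,60]-.3
B=lambda p:np.array(p)/3.7+[200,100]-.36
P={}
for n,p,q in [("blkL",(293,80),(417,84)),("blkF",(360,42),(520,32)),("blkR",(412,136),(588,170)),("blkN",(348,175),(490,220)),
 ("stF",(91,85),(135,92)),("stN",(152,200),(205,245)),("stN2",(103,221),(153,270)),
 ("sl0",(220,351),(297,474)),("sl1",(308,349),(424,470)),("m0",(264,264),(342,340)),("m1",(293,402),(370,537))]:
    P[n],e=tri(a,A(p),b,B(q)); print(n,P[n],round(e,4))
ang=lambda v:np.degrees(np.arctan2(v[1],v[0]))
zt=.084
m=[(plane(a,[A(p)],zt)[0]+plane(b,[B(q)],zt)[0])/2 for p,q in(((264,264),(342,340)),((293,402),(370,537)))]
print("marks",m,np.mean(m,0),ang(m[0]-m[1]))
print("slot z.116",plane(b,[B((297,474)),B((424,470))],.116),ang(P["sl0"]-P["sl1"]))
print("step top .108",plane(b,B([(80,120),(135,92),(205,245),(153,270)]),.108)); print("step low .096",plane(b,B([(45,130),(120,283)]),.096))
print("blk top .106",plane(b,B([(417,84),(520,32),(588,170),(490,220)]),.106))
print("bin rim w1",plane(a,[(361,118),(487,112),(477,241),(376,249)],.07))
print("bin rim",*[tri(a,p,b,q) for p,q in(((361,118),(440,144)),((376,249),(459,270)))])
print("cover w2",plane(b,[(180,94),(377,64),(388,249),(217,271)],.084))
E
```

```text
blkL [ 0.6351 -0.0435  0.0989] 0.0002
blkF [ 0.6494 -0.0719  0.1011] 0.0005
blkR [ 0.6121 -0.0924  0.1055] 0.0016
blkN [ 0.597  -0.0653  0.1029] 0.0003
stF [0.633  0.0357 0.1094] 0.0003
stN [0.5882 0.0179 0.1022] 0.0027
stN2 [0.5825 0.0315 0.1204] 0.0054
sl0 [ 0.524  -0.0093  0.1157] 0.0007
sl1 [ 0.5247 -0.0469  0.1147] 0.0004
m0 [ 0.5573 -0.0232  0.0852] 0.0001
m1 [ 0.4923 -0.0328  0.0864] 0.0
marks [array([ 0.557 , -0.0231,  0.084 ]), array([ 0.4914, -0.0326,  0.084 ])] [ 0.5242 -0.0278  0.084 ] 8.259706007180402
slot z.116 [[ 0.5237 -0.0092  0.116 ]
 [ 0.5249 -0.0467  0.116 ]] 91.11689936855886
step top .108 [[0.6255 0.0515 0.108 ]
 [0.6331 0.0358 0.108 ]
 [0.5903 0.0172 0.108 ]
 [0.5831 0.0323 0.108 ]]
step low .096 [[0.6221 0.0638 0.096 ]
 [0.5772 0.0437 0.096 ]]
blk top .106 [[ 0.6352 -0.0429  0.106 ]
 [ 0.6491 -0.0711  0.106 ]
 [ 0.6114 -0.0921  0.106 ]
 [ 0.5972 -0.0648  0.106 ]]
bin rim w1 [[ 0.6086 -0.2105  0.07  ]
 [ 0.6153 -0.3525  0.07  ]
 [ 0.4602 -0.3648  0.07  ]
 [ 0.4497 -0.2392  0.07  ]]
bin rim (array([ 0.6062, -0.2247,  0.0044]), np.float64(0.003309513362760252)) (array([ 0.4488, -0.2404,  0.0663]), np.float64(0.0011340987749914905))
cover w2 [[ 0.6644  0.0981  0.084 ]
 [ 0.6942 -0.1115  0.084 ]
 [ 0.4857 -0.1402  0.084 ]
 [ 0.4568  0.0686  0.084 ]]
```

Checks out: block 43 x 31 mm at (0.623,-0.068), axis 29°. Step at (0.605,0.040), axis 23.5°. Fastener at (0.524,-0.028), marks at 8.3°, slot at 91°, which is +83° (1.45 rad). Heights agree with the text. Picking up the block first.

To row units: 0.16 m is 32, 0.047 m is 9.4, -29 degrees is -7.25.

```bash
python3 nudge.py '{"tx":[4,7,9.4,9.4,9.4,9.4,9.4,9.4,9.4],"ty":[4,8,11.4,11.4,11.4,11.4,11.4,11.4,11.4],"tz":[8,16,24,32,36,39,41.4,41.4,41.4],"rx":[0,0,0,0,0,0,0,0,0],"ry":[0,0,0,0,0,0,0,0,0],"rz":[-2.5,-5,-7.25,-7.25,-7.25,-7.25,-7.25,-7.25,-7.25]}' && python3 nudge.py '{"tx":[0,0,0,0,0],"ty":[0,0,0,0,0],"tz":[0,0,0,0,0],"rx":[0,0,0,0,0],"ry":[0,0,0,0,0],"rz":[0,0,0,0,0]}' 0 30 && python3 nudge.py '{"tx":[0,0,0,0,0],"ty":[0,0,0,0,0],"tz":[-4,-10,-16,-20,-20],"rx":[0,0,0,0,0],"ry":[0,0,0,0,0],"rz":[0,0,0,0,0]}'
```

```text
time_s: 3.62
tcp_pos: [0.6243, -0.0661, 0.0907]
tcp_rot: [179.9, -0.1, 29.1]
wrist_force: [-0.1, -0.4, 0.1]
gripper_width: 0.0847
gripper_force: 0.0
time_s: 4.25
tcp_pos: [0.6236, -0.0662, 0.0897]
tcp_rot: [-180.0, 0.0, 29.0]
wrist_force: [-0.2, -0.0, -0.1]
gripper_width: 0.0001
gripper_force: 0.0
time_s: 4.88
tcp_pos: [0.6252, -0.0664, 0.1928]
tcp_rot: [179.8, -0.2, 29.0]
wrist_force: [-0.0, -0.0, -0.3]
gripper_width: 0.0002
gripper_force: 0.0
```

The gripper closed on nothing, so I'll look.

```bash
python3 -c "
from h import *
from cell import r
snap(r,'wrist','w3')"
```

```text
(no output)
```

View pics/w3.png

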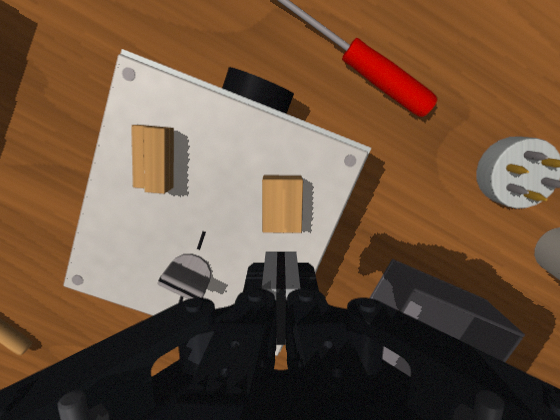

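The closed fingertips are at about (282,262) and the block, undisturbed in angle, is at (282,205). Measuring where it is now.

```bash
python3 - <<'E'
from h import *
from cell import r
np.set_printoptions(precision=4,suppress=True)
d=load("w3");print(d["origin"],d["rotation"],r.state()["tcp_pos"])
for c in blobs(d,(8,90,110),(25,255,255),(120,110,320,245),300): 
    q=cv2.minAreaRect(c);print(q,plane(d,[q[0]],.106))
print("fingertip px->z.194",plane(d,[(282,256)],.193), "mark",plane(d,[(201,240)],.084))
E
```

```text
[ 0.683  -0.033   0.3701] [-15.2879  -0.1318 -60.991 ] [ 0.6242 -0.0663  0.1912]
((282.0, 205.5), (53.0, 40.0), 90.0) [[ 0.6239 -0.0678  0.106 ]]
((148.0, 159.0), (68.0, 32.0), 90.0) [[0.6064 0.0396 0.106 ]]
fingertip px->z.194 [[ 0.6182 -0.0703  0.193 ]] mark [[ 0.557  -0.0235  0.084 ]]
```

The block hasn't moved, though the TCP went 16 mm below its top. So the real fingertips must end well above the reported TCP. The wrist view agrees: the tips appear about 30 mm short. I'll calibrate by touching the block's top with closed fingers, guarded by force.

```bash
cat > ok.py <<'E'
from cell import r
import sys
s=r.state(); print("F",s["wrist_force"].round(2),"z",s["tcp_pos"][2].round(4)); sys.exit(abs(s["wrist_force"][2])>1.5)
E
python3 nudge.py '{"tx":[0,0,0,0,0],"ty":[0,0,0,0,0],"tz":[8,16,20,20,20],"rx":[0,0,0,0,0],"ry":[0,0,0,0,0],"rz":[0,0,0,0,0]}' >/dev/null && python3 ok.py &&
python3 nudge.py '{"tx":[0,0],"ty":[0,0],"tz":[0.6,0.6],"rx":[0,0],"ry":[0,0],"rz":[0,0]}' >/dev/null && python3 ok.py &&
python3 nudge.py '{"tx":[0,0],"ty":[0,0],"tz":[0.6,0.6],"rx":[0,0],"ry":[0,0],"rz":[0,0]}' >/dev/null && python3 ok.py &&
python3 nudge.py '{"tx":[0,0],"ty":[0,0],"tz":[0.6,0.6],"rx":[0,0],"ry":[0,0],"rz":[0,0]}' >/dev/null && python3 ok.py &&
python3 nudge.py '{"tx":[0,0],"ty":[0,0],"tz":[0.6,0.6],"rx":[0,0],"ry":[0,0],"rz":[0,0]}' >/dev/null && python3 ok.py &&
python3 nudge.py '{"tx":[0,0],"ty":[0,0],"tz":[0.6,0.6],"rx":[0,0],"ry":[0,0],"rz":[0,0]}' >/dev/null && python3 ok.py &&
python3 nudge.py '{"tx":[0,0],"ty":[0,0],"tz":[0.6,0.6],"rx":[0,0],"ry":[0,0],"rz":[0,0]}' >/dev/null && python3 ok.py &&
python3 nudge.py '{"tx":[0,0],"ty":[0,0],"tz":[0.6,0.6],"rx":[0,0],"ry":[0,0],"rz":[0,0]}' >/dev/null && python3 ok.py &&
python3 nudge.py '{"tx":[0,0],"ty":[0,0],"tz":[0.6,0.6],"rx":[0,0],"ry":[0,0],"rz":[0,0]}' >/dev/null && python3 ok.py
```

```text
F [ 0.   -0.73  0.16] z 0.0908False
```

```bash
sed -i 's/sys.exit(\(.*\))$/sys.exit(int(\1))/' ok.py
python3 nudge.py '{"tx":[0,0],"ty":[0,0],"tz":[0.6,0.6],"rx":[0,0],"ry":[0,0],"rz":[0,0]}' >/dev/null && python3 ok.py &&
python3 nudge.py '{"tx":[0,0],"ty":[0,0],"tz":[0.6,0.6],"rx":[0,0],"ry":[0,0],"rz":[0,0]}' >/dev/null && python3 ok.py &&
python3 nudge.py '{"tx":[0,0],"ty":[0,0],"tz":[0.6,0.6],"rx":[0,0],"ry":[0,0],"rz":[0,0]}' >/dev/null && python3 ok.py &&
python3 nudge.py '{"tx":[0,0],"ty":[0,0],"tz":[0.6,0.6],"rx":[0,0],"ry":[0,0],"rz":[0,0]}' >/dev/null && python3 ok.py &&
python3 nudge.py '{"tx":[0,0],"ty":[0,0],"tz":[0.6,0.6],"rx":[0,0],"ry":[0,0],"rz":[0,0]}' >/dev/null && python3 ok.py &&
python3 nudge.py '{"tx":[0,0],"ty":[0,0],"tz":[0.6,0.6],"rx":[0,0],"ry":[0,0],"rz":[0,0]}' >/dev/null && python3 ok.py &&
python3 nudge.py '{"tx":[0,0],"ty":[0,0],"tz":[0.6,0.6],"rx":[0,0],"ry":[0,0],"rz":[0,0]}' >/dev/null && python3 ok.py &&
python3 nudge.py '{"tx":[0,0],"ty":[0,0],"tz":[0.6,0.6],"rx":[0,0],"ry":[0,0],"rz":[0,0]}' >/dev/null && python3 ok.py
```

```text
F [-1.21 -0.08  0.32] z 0.0875
F [ 0.01  0.41 -0.07] z 0.0836
F [ 0.23 -0.17 -0.82] z 0.0804
F [-0.13 -1.49 -0.57] z 0.0774
F [ 0.12 -0.74 -1.14] z 0.0745
F [-0.14  0.27 -0.52] z 0.0716
F [-3.31  1.29 10.04] z 0.0699
```

Contact at TCP z ≈ 0.071 with the block top at 0.106, so the tips end about 35 mm above the reported TCP. All grasps go 35 mm lower from here on. Lift, open, descend to TCP z ≈ 0.05, grip and lift.

```bash
python3 nudge.py '{"tx":[0,0,0,0,0],"ty":[0,0,0,0,0],"tz":[-6,-10,-10,-10,-10],"rx":[0,0,0,0,0],"ry":[0,0,0,0,0],"rz":[0,0,0,0,0]}' 0.085 && python3 nudge.py '{"tx":[0,0,0,0,0],"ty":[0.2,0.2,0.2,0.2,0.2],"tz":[5,10,12.6,13.8,13.8],"rx":[0,0,0,0,0],"ry":[0,0,0,0,0],"rz":[0,0,0,0,0]}' && python3 nudge.py '{"tx":[0,0,0,0,0],"ty":[0,0,0,0,0],"tz":[0,0,0,0,0],"rx":[0,0,0,0,0],"ry":[0,0,0,0,0],"rz":[0,0,0,0,0]}' 0 30
```

```text
time_s: 7.92
tcp_pos: [0.6228, -0.0661, 0.1176]
tcp_rot: [-179.9, 0.1, 29.0]
wrist_force: [0.4, -1.0, 0.5]
gripper_width: 0.0848
gripper_force: 0.0
time_s: 8.55
tcp_pos: [0.6241, -0.0671, 0.0496]
tcp_rot: [-180.0, 0.0, 29.1]
wrist_force: [-0.2, -0.5, 0.5]
gripper_width: 0.085
gripper_force: 0.0
time_s: 9.18
tcp_pos: [0.6244, -0.0671, 0.0502]
tcp_rot: [180.0, -0.0, 29.0]
wrist_force: [0.2, -0.6, 3.9]
gripper_width: 0.0315
gripper_force: 37.7
```

Gripped at 31.5 mm. Lifting and carrying it to the bin.

To row units: 0.162 m is 32.4, -0.157 m is -31.4, 21 degrees is 5.25.

```bash
python3 nudge.py '{"tx":[0,0,-6,-12,-19,-26,-31.4,-31.4,-31.4,-31.4,-31.4,-31.4],"ty":[0,0,6,13,20,27,32.4,32.4,32.4,32.4,32.4,32.4],"tz":[-6,-16,-20,-20,-20,-20,-18,-10,-2,3,4.4,4.4],"rx":[0,0,0,0,0,0,0,0,0,0,0,0],"ry":[0,0,0,0,0,0,0,0,0,0,0,0],"rz":[0,0,1.25,2.5,3.75,5.25,5.25,5.25,5.25,5.25,5.25,5.25]}' && python3 nudge.py '{"tx":[0,0,0],"ty":[0,0,0],"tz":[0,0,0],"rx":[0,0,0],"ry":[0,0,0],"rz":[0,0,0]}' 0.055 && python3 nudge.py '{"tx":[0,0,0,0,0,0],"ty":[0,0,0,0,0,0],"tz":[-8,-18,-26,-30,-30,-30],"rx":[0,0,0,0,0,0],"ry":[0,0,0,0,0,0],"rz":[0,0,0,0,0,0]}' && python3 - <<'E'
from h import *
from cell import r
np.set_printoptions(precision=4,suppress=True)
d=snap(r,"wrist","w4")
E
```

```text
time_s: 10.68
tcp_pos: [0.5655, -0.2849, 0.0277]
tcp_rot: [-180.0, 0.0, 8.1]
wrist_force: [-0.3, -1.2, 0.3]
gripper_width: 0.0313
gripper_force: 37.1
time_s: 11.05
tcp_pos: [0.5659, -0.2851, 0.0285]
tcp_rot: [180.0, -0.1, 8.0]
wrist_force: [-0.6, -0.3, -0.1]
gripper_width: 0.0549
gripper_force: 0.0
time_s: 11.8
tcp_pos: [0.5644, -0.2844, 0.1759]
tcp_rot: [-179.9, 0.1, 8.0]
wrist_force: [0.3, 0.4, -0.6]
gripper_width: 0.055
gripper_force: 0.0
```

View pics/w4.png

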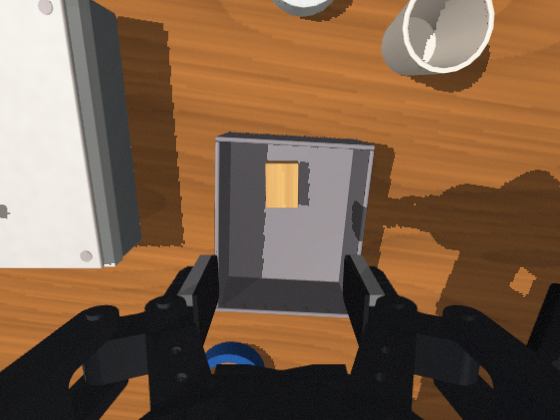

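The block lies in the bin at (282,186). Now the step: gripping it end to end at yaw 113.5.

To row units: -0.316 m is -63.2, 0.084 m is 16.8, -105.5 degrees is -26.375.

```bash
python3 nudge.py '{"tx":[2,4,6,8,10,12,13,14,15,16,16.8,16.8,16.8,16.8],"ty":[-6,-12,-18,-24,-30,-36,-42,-48,-54,-60,-63.2,-63.2,-63.2,-63.2],"tz":[0,0,0,0,0,0,0,0,0,0,0,0,4,4],"rx":[0,0,0,0,0,0,0,0,0,0,0,0,0,0],"ry":[0,0,0,0,0,0,0,0,0,0,0,0,0,0],"rz":[-2.5,-5,-7.5,-10,-12.5,-15,-17.5,-20,-22.5,-25,-26.375,-26.375,-26.375,-26.375]}' 0.085
```

```text
time_s: 13.6
tcp_pos: [0.6027, 0.0389, 0.1556]
tcp_rot: [-179.8, -0.1, 113.4]
wrist_force: [-0.0, 0.2, -0.2]
gripper_width: 0.0847
gripper_force: 0.0
```

To row units: 0.106 m is 21.2, 0.095 m is 19.

```bash
python3 nudge.py '{"tx":[0,0,0,0,0],"ty":[0,0,0,0,0],"tz":[6,14,19,21.2,21.2],"rx":[0,0,0,0,0],"ry":[0,0,0,0,0],"rz":[0,0,0,0,0]}' && python3 nudge.py '{"tx":[0,0,0,0],"ty":[0,0,0,0],"tz":[0,0,0,0],"rx":[0,0,0,0],"ry":[0,0,0,0],"rz":[0,0,0,0]}' 0 30 && python3 nudge.py '{"tx":[0,0,0,0],"ty":[0,0,0,0],"tz":[-6,-14,-20,-20],"rx":[0,0,0,0],"ry":[0,0,0,0],"rz":[0,0,0,0]}'
```

```text
time_s: 14.22
tcp_pos: [0.6043, 0.0393, 0.0515]
tcp_rot: [-179.9, -0.0, 113.5]
wrist_force: [-0.4, -0.8, 0.9]
gripper_width: 0.0847
gripper_force: 0.0
time_s: 14.72
tcp_pos: [0.6052, 0.0398, 0.0526]
tcp_rot: [179.9, 0.0, 113.5]
wrist_force: [1.2, -0.5, 4.2]
gripper_width: 0.0489
gripper_force: 38.1
time_s: 15.22
tcp_pos: [0.606, 0.0399, 0.1541]
tcp_rot: [179.8, 0.1, 113.6]
wrist_force: [0.3, 0.7, -0.4]
gripper_width: 0.0493
gripper_force: 37.7
```

To row units: -0.27 m is -54, -0.206 m is -41.2, 15 degrees is 3.75.

```bash
python3 nudge.py '{"tx":[-6,-14,-22,-30,-38,-46,-52,-54,-54,-54,-54,-54],"ty":[-4,-10,-16,-23,-29,-35,-39.6,-41.2,-41.2,-41.2,-41.2,-41.2],"tz":[0,0,0,0,0,0,0,6,16,23,24.8,24.8],"rx":[0,0,0,0,0,0,0,0,0,0,0,0],"ry":[0,0,0,0,0,0,0,0,0,0,0,0],"rz":[1,2,3,3.75,3.75,3.75,3.75,3.75,3.75,3.75,3.75,3.75]}' && python3 nudge.py '{"tx":[0,0,0],"ty":[0,0,0],"tz":[0,0,0],"rx":[0,0,0],"ry":[0,0,0],"rz":[0,0,0]}' 0.065 && python3 nudge.py '{"tx":[0,0,0,0,0,0],"ty":[0,0,0,0,0,0],"tz":[-6,-16,-22,-26,-26,-26],"rx":[0,0,0,0,0,0],"ry":[0,0,0,0,0,0],"rz":[0,0,0,0,0,0]}' && python3 - <<'E'
from h import *
from cell import r
np.set_printoptions(precision=4,suppress=True)
d=snap(r,"wrist","w5"); s=snap(r,"scene","s5")
for c in blobs(d,(8,90,110),(25,255,255),(0,0,560,420),300):
    q=cv2.minAreaRect(c);p=plane(d,[q[0]],.026)
    if cv2.contourArea(c)<9000:print(q,p)
for c in blobs(s,(8,90,110),(25,255,255),(155,160,212,215),20):
    q=cv2.minAreaRect(c);print("scene",q,plane(s,[q[0]],.026))
E
```

```text
time_s: 16.73
tcp_pos: [0.523, -0.2898, 0.0271]
tcp_rot: [-179.9, -0.1, 98.6]
wrist_force: [-0.3, -0.7, 0.3]
gripper_width: 0.0492
gripper_force: 37.7
time_s: 17.1
tcp_pos: [0.524, -0.2904, 0.0287]
tcp_rot: [179.9, 0.1, 98.5]
wrist_force: [0.9, 0.4, -0.1]
gripper_width: 0.0649
gripper_force: 0.0
time_s: 17.85
tcp_pos: [0.5229, -0.2898, 0.1571]
tcp_rot: [-180.0, -0.0, 98.6]
wrist_force: [0.6, 0.1, 0.2]
gripper_width: 0.0651
gripper_force: 0.0
((325.39105224609375, 330.2318420410156), (93.23685455322266, 84.66544342041016), 4.455602645874023) [[ 0.5895 -0.4268  0.026 ]]
((300.0622253417969, 193.64862060546875), (42.36607360839844, 103.13414001464844), 87.83892822265625) [[ 0.5403 -0.2888  0.026 ]]
((448.5, 399.0), (40.0, 53.0), 90.0) [[ 0.7393 -0.4926  0.026 ]]
((256.5907287597656, 299.004150390625), (58.21261978149414, 27.65326499938965), 2.6025619506835938) [[ 0.5149 -0.4016  0.026 ]]
scene ((185.2941131591797, 192.8235321044922), (14.067066192626953, 27.649059295654297), 14.03624439239502) [[ 0.5427 -0.2874  0.026 ]]
scene ((206.0, 202.0), (24.0, 10.0), 90.0) [[ 0.5516 -0.2205  0.026 ]]
scene ((160.0, 164.0), (8.0, 10.0), 90.0) [[ 0.4756 -0.4015  0.026 ]]
scene ((157.5, 175.5), (9.0, 5.0), 90.0) [[ 0.5148 -0.389   0.026 ]]
```

Both offcuts show as one 94 mm patch centred at (0.540,-0.289), inside the bin. Now over the fastener, aligned with the slot at yaw 91.

To row units: 0.259 m is 51.8, 0.094 m is 18.8, 7.4 degrees is 1.85.

```bash
python3 nudge.py '{"tx":[6,16,26,36,46,51.8,51.8,51.8,51.8,51.8,51.8],"ty":[1,2.4,4,5.6,7,8,8,8,8,8,8],"tz":[0,0,0,0,0,0,6,14,18,18.8,18.8],"rx":[0,0,0,0,0,0,0,0,0,0,0],"ry":[0,0,0,0,0,0,0,0,0,0,0],"rz":[0.5,1,1.85,1.85,1.85,1.85,1.85,1.85,1.85,1.85,1.85]}' 0.06 && python3 nudge.py '{"tx":[0,0,0,0],"ty":[0,0,0,0],"tz":[0,0,0,0],"rx":[0,0,0,0],"ry":[0,0,0,0],"rz":[0,0,0,0]}' 0 60
```

```text
time_s: 19.32
tcp_pos: [0.5244, -0.028, 0.0636]
tcp_rot: [-180.0, -0.0, 91.1]
wrist_force: [-0.1, 0.1, 0.4]
gripper_width: 0.0598
gripper_force: 0.0
time_s: 19.82
tcp_pos: [0.5248, -0.0281, 0.0643]
tcp_rot: [179.9, 0.0, 91.1]
wrist_force: [-0.5, 0.3, 4.5]
gripper_width: 0.0102
gripper_force: 63.2
```

Gripped the wing. Turning 83° clockwise, raised by 1 mm.

```bash
python3 nudge.py '{"tx":[0,0,0,0,0,0,0,0,0,0,0,0,0],"ty":[0,0,0,0,0,0,0,0,0,0,0,0,0],"tz":[-0.2,-0.2,-0.2,-0.2,-0.2,-0.2,-0.2,-0.2,-0.2,-0.2,-0.2,-0.2,-0.2],"rx":[0,0,0,0,0,0,0,0,0,0,0,0,0],"ry":[0,0,0,0,0,0,0,0,0,0,0,0,0],"rz":[2.25,4.5,6.75,9,11.25,13.5,15.75,18,20,20.75,20.75,20.75,20.75]}' && python3 ok.py; python3 - <<'E'
from h import *
from cell import r
d=snap(r,"wrist","w6"); s=snap(r,"scene","s6"); 
c=[cv2.resize(d["pixels"],(400,300)),cv2.resize(s["pixels"][160:280,140:300],(400,300),interpolation=cv2.INTER_CUBIC)]
cv2.imwrite("pics/m6.png",np.hstack(c)[:,:,::-1])
E
```

```text
time_s: 21.45
tcp_pos: [0.5254, -0.0286, 0.0646]
tcp_rot: [179.9, -0.1, 8.2]
wrist_force: [4.9, -4.1, -5.0]
gripper_width: 0.01
gripper_force: 62.0
F [ 4.89 -4.11 -5.01] z 0.0646
```

View pics/m6.png

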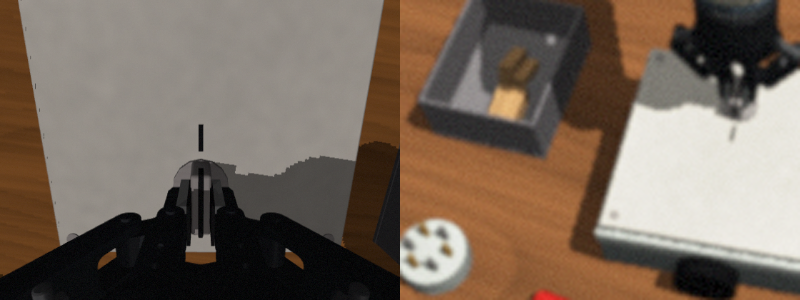

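The slot and the visible mark (201,137) line up, and both offcuts lie in the bin. The cover is still up (the arm pulls up by 5 N). Pressing home in steps.

```bash
python3 nudge.py '{"tx":[0,0,0,0,0,0],"ty":[0,0,0,0,0,0],"tz":[0,0,0.6,1.2,1.6,1.6],"rx":[0,0,0,0,0,0],"ry":[0,0,0,0,0,0],"rz":[0,0,0,0,0,0]}' && python3 nudge.py '{"tx":[0,0,0],"ty":[0,0,0],"tz":[0.2,0.4,0.4],"rx":[0,0,0],"ry":[0,0,0],"rz":[0,0,0]}'
```

```text
time_s: 22.3
tcp_pos: [0.5255, -0.0286, 0.0575]
tcp_rot: [179.9, -0.1, 8.2]
wrist_force: [0.5, -5.0, 8.1]
gripper_width: 0.0105
gripper_force: 63.8
time_s: 22.68
tcp_pos: [0.5256, -0.0286, 0.0564]
tcp_rot: [179.9, -0.1, 8.2]
wrist_force: [-3.2, -5.2, 17.8]
gripper_width: 0.0105
gripper_force: 65.2
```

```bash
python3 nudge.py '{"tx":[0,0,0,0],"ty":[0,0,0,0],"tz":[0.2,0.2,0.2,0.2],"rx":[0,0,0,0],"ry":[0,0,0,0],"rz":[0,0,0,0]}' && python3 - <<'E'
from h import *
from cell import r
a=load("w6"); b=snap(r,"wrist","w7")
for d in(a,b):
    g=cv2.cvtColor(d["pixels"],cv2.COLOR_RGB2GRAY)
    k=(g[165:215,270:292]<60); y,x=np.nonzero(k); print("mark",x.mean()+270,y.mean()+165,y.min()+165,y.max()+165,k.sum())
    hsv=cv2.cvtColor(d["pixels"],cv2.COLOR_RGB2HSV)
    for row in(60,150): w=np.nonzero(hsv[row,:,1]<60)[0]; print(row,w.min(),w.max())
    print(d["origin"])
E
```

```text
time_s: 23.18
tcp_pos: [0.5256, -0.0286, 0.0563]
tcp_rot: [179.9, -0.1, 8.2]
wrist_force: [-5.2, -4.8, 27.8]
gripper_width: 0.0103
gripper_force: 66.7
mark 280.5 193.0 175 211 222
60 35 527
150 51 511
[ 0.59171315 -0.01842512  0.2418483 ]
mark 280.5 193.0 175 211 222
60 32 529
150 48 513
[ 0.59177754 -0.01841814  0.2335392 ]
```

The force is up to 28 N with no more travel. I'll confirm the cover's height from corner-screw shifts in the scene and side views.

```bash
python3 - <<'E'
from h import *
from cell import r
s6=load("s6"); out={"scene":snap(r,"scene","s8"),"side":snap(r,"side","d8")}
ref={"scene":load("scene0"),"side":load("side0")}
def px(d,P):
    Rm=R.from_euler("xyz",d["rotation"],degrees=True).inv().apply(np.atleast_2d(P)-d["origin"])
    return cv2.projectPoints(Rm*[1,-1,-1],np.zeros(3),np.zeros(3),d["K"],d["D"])[0].reshape(-1,2)
c=np.array([[.573,-.021]]); t=np.radians(8.2); M=np.array([[np.cos(t),-np.sin(t)],[np.sin(t),np.cos(t)]])
def shift(A,B,u,h=7,m=7):
    A,B=[cv2.resize(cv2.cvtColor(q["pixels"],cv2.COLOR_RGB2GRAY),None,fx=4,fy=4,interpolation=cv2.INTER_CUBIC) for q in(A,B)]
    x,y=(np.array(u)*4).astype(int); h*=4;m*=4
    T=A[y-h:y+h,x-h:x+h]; W=B[y-h-m:y+h+m,x-h-m:x+h+m]
    _,v,_,l=cv2.minMaxLoc(cv2.matchTemplate(W,T,cv2.TM_CCOEFF_NORMED)); return ((l[0]-m)/4,(l[1]-m)/4,round(v,2))
for n in out:
    for q in((.092,.092),(.092,-.092),(-.092,.092),(-.092,-.092)):
        xy=c[0]+M@np.array(q); u=px(ref[n],[*xy,.084])[0]; e=px(ref[n],[*xy,.076])[0]-u
        print(n,q,u.round(1),"expect 8mm",e.round(2),"got",shift(ref[n],out[n],u))
s=r.state(); print(s["wrist_force"])
E
```

```text
scene (0.092, 0.092) [302.2 257.5] expect 8mm [-0.13  1.44] got (-0.25, 5.0, 0.75)
scene (0.092, -0.092) [226.7 244.4] expect 8mm [0.38 1.5 ] got (-0.5, 1.5, 0.96)
scene (-0.092, 0.092) [313.9 193.7] expect 8mm [-0.19  1.71] got (0.25, 1.25, 0.97)
scene (-0.092, -0.092) [244.5 182.8] expect 8mm [0.24 1.75] got (-7.0, -1.25, 0.58)
side (0.092, 0.092) [228.  227.6] expect 8mm [0.2  2.12] got (-0.25, 1.75, 0.9)
side (0.092, -0.092) [250.2 189. ] expect 8mm [0.1  2.06] got (-0.5, 2.0, 0.97)
side (-0.092, 0.092) [291.7 241. ] expect 8mm [-0.05  2.14] got (1.5, 5.5, 0.74)
side (-0.092, -0.092) [308.4 200. ] expect 8mm [-0.11  2.08] got (2.75, 2.5, 0.77)
[-6.6148481  -5.30710563 27.74318249]
```

The reliable corner shifts (1.5, 1.25, 1.75 and 2.0 px) match about 8 mm of travel, and a jammed pin would give only about 0.5 px. The cover is home and held with 28 N, so I'm handing in.

```bash
python3 -c "
from cell import r
print(r.hand_in(), r.state()['wrist_force'])"
```

```text
the job is handed in; nothing more can be done
the job is handed in; nothing more can be done
```

I've handed the job in: both offcuts are in the scrap bin, the slot lines up with the marks, and the robot is still pressing the cover home with about 28 N; the hand-in gave no verdict.

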